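# Focus the loupe over the gear on the inspection stage

## Robot

A 6-joint arm with a two-finger parallel gripper is mounted at the origin on the work surface. World frame = base frame: x ahead of the robot, y to its left, z up, the work surface at z = 0. Lengths are in m, angles in rad, forces in N, time in s.
With the tool pointing down it reaches from about 0.275 to 0.725 m from the base axis. Payload 15.9 kg.
Tool frame: the origin (TCP) lies midway between the tips of the shut fingers; the grasp point (between the pads) lies 19 mm behind it; z points along the fingers, y is the direction in which the jaws open and shut (so a half turn about z gives the same grasp; the last joint's range is limited). The gripper opens to 85 mm and grips with 20 to 120 N. Pads are 22 mm wide; open, the fingers measure 114 mm over their backs; the gripper's body (76 mm by 85 mm) begins 54 mm behind the grasp point. The pads swing forward as they close: fully open they stand 13 mm farther back than shut.
Start: joints at [-1.181, 0.213, -0.034, 1.323, 0, 1.571], TCP at [0.19, -0.462, 0.231] pointing down, gripper open.
Joint ranges: [-2.98, 2.98], [-0.74, 1.72], [-1.14, 1.35], [-2.1, 2.04], [-1.57, 1.44], [-3.14, 3.14]. Speed limits (rad/s): [1.89, 1.89, 2.39, 2.57, 3.14, 3.14].

## Interface

Orientations are given as [roll, pitch, yaw] about the fixed x, y, z axes, in that order (R = Rz(yaw) Ry(pitch) Rx(roll)).
In Python, from rig import robot gives the robot as it stands. The module is installed in compiled form; this text tells all that it offers.
- The arm moves only by the tool drive_tool, never from a script. Its arguments are lists of equal length, an entry for each row: "slide": the shift along the tool's x, y, z in mm, a list of three; "turn": the turn, a rotation vector about the tool's x, y, z in degrees, a list of three; "grip": the opening in per cent of the stroke, from 0 (shut) to 100 (fully open). A call has 1 to 10 rows; each row shifts and turns the commanded pose from where the row before left it, along the tool's axes as they then stand; what a row does not reach is not made up. A row lasts 1/12 s, in which the tool goes at most 41.7 mm and 7.16 degrees, less where a joint would pass 70% of its speed; a pose out of reach is approached as far as the arm can. A call is refused whole if a number of a shift passes 41.7 or a number of a turn 7.16, either way. A call with a gripper value outside its range is refused whole. The fingers move at their own pace and stop on an object; the grip force is fixed at half the most. Time passes only in rows, so rows that do not move let the fingers close. It gives the time, the measured TCP pose, the force and the opening at its end, in the units of the state.
- robot.read_state(): the state, without advancing time (a new reading comes with each control period).
- robot.grab_frame(name): name is "side" or "top"; returns the picture (480x640x3 uint8, red, green, blue); there is no depth.
- robot.camera_info(name): a dict with "vertical_fov" (degrees; the focal length in pixels is half the picture's height over the tangent of half this angle, whatever the lens; pixels are square), "cx", "cy" (the principal point, pixels), "world_from_camera" (4x4, takes a point from camera to world coordinates). Camera axes: x right, y down, z forward; pixel columns grow to the right and rows downward; lengths in m; the calibration is good to about 2 mm. A picture is of the moment at which its call begins. camera_info takes no time and is no camera call.
- robot.job_done(): hands the job in, once; it reports no verdict.
The state is a dict: "clock": time; "joint_pos": joint angles; "joint_vel": joint speeds; "tau": joint torques, N m; "eef_pos": TCP position; "tool_rot": TCP orientation; "wrist_force": force on the tool from outside, world axes, zero at the start; "wrist_torque": the same for the moment, N m; "gripper_width": finger opening in m.
Only numpy, scipy, OpenCV 4.12 (cv2) and the standard library are available. Lean on these libraries where they do the work, as an engineer would, in place of code of your own. Each camera call takes 0.05 s, during which the arm holds its last target. There are 200 camera calls.

## Task

Push the open drawer of the inspection stage fully home, then take the loupe by its handle off its rest and hold it level over the gear in the drawer: lens centred above the gear, at the height marked by the pointer on the post behind it. Keep the loupe off the stage and post, do not shift the pointer or disturb the other things on the bench, and finish while still holding the loupe there, steady.

Things in the scene. Friction and masses are not known exactly. Their poses are not given: they have to be found in the camera images.
- drawer (a joint): How far the stage's drawer stands open, in m: 0 = fully home against its stop, at most 0.08. The drawer slides along the stage's own x axis, stiffly (2 to 3 N to move), and stays where it is left. Pushed towards stage +x (away from the robot) it closes and stops dead at home.
- stage: Inspection stage, fixed to the bench: a low aluminium frame 124 mm wide (its y) with an open top, 48 mm high, holding a sliding drawer. Origin on the bench surface, under the place where the gear's centre comes when the drawer is home. Its x axis points away from the robot along the drawer's slide; the drawer opens towards -x. Frame walls reach from x = -55 to +55 mm; a thin steel post (10 mm diameter, top 180 mm above the bench) stands at x = +80 mm, y = 0.
- drawer_front (a point): Middle of the foremost edge of the drawer: the front edge of the finger lip (90 mm wide along stage y, 6 mm thick, its middle 55 mm above the bench, standing 10 mm proud of the drawer's front panel). The flat front panel behind it is 124 mm wide and reaches from 8 to 60 mm above the bench. With the drawer home this point is 72 mm in front (-x) of the stage's origin. Moves with the drawer; its axes are those of the stage.
- gear (a point): Top centre of the small brass gear (36 mm across, teeth all round, hub on top) fixed in its black holder in the middle of the drawer; 36 mm above the bench. Moves with the drawer.
- pointer (a point): Inner end of the flat pointer tongue (3 mm thick, 8 mm wide), at mid-thickness: its height is the focal height at which the lens is to be held, 100 to 150 mm above the bench. The tongue points from a dark collar (22 mm diameter, 10 mm high) on the post towards the gear and ends 52 mm (horizontally) from the gear's centre when the drawer is home. The collar's height differs from time to time; it is held by friction only.
- loupe_lens (a point): Centre of the loupe's round lens, at mid-thickness. The lens sits in a dark metal ring of 66 mm outer diameter, 10 mm high. Axes of the loupe: z is the lens axis (upright when the loupe is level), x points from the handle to the lens. At the start it is 42 mm above the bench. The loupe weighs 70 to 140 g in all.
- loupe_grip (a point): Middle of the loupe's straight black handle, in the free gap between the rest's two saddles: 90 mm behind the lens centre (-x of the loupe), at mid-height. The handle is 14 mm wide (loupe y), 16 mm high and runs from 30 to 150 mm behind the lens centre; the loupe balances about 75 mm behind the lens centre. Same axes as the loupe.
- rest: Loupe rest, fixed to the bench: pale wooden base 150 x 50 x 6 mm with two saddles, 10 mm long and 34 mm wide, under the handle (at x = -60 and +29 mm). The handle's underside lies on them 34 mm above the bench, between cheeks that rise to 42 mm; lift the loupe straight up. Origin under the middle of the base, on the bench; the loupe lies along its x axis, lens to +x, overhanging. The handle's grip point is at x = -15 mm.
- glue_stick: Bystander: glue stick lying on the bench between stage and rest, 80 mm long, 21 mm thick.
- oil_bottle: Bystander: small black bottle, 30 mm diameter, 65 mm high, origin under its middle.
- tape_roll: Bystander: roll of tape lying flat, 60 mm diameter, 18 mm high; it has no handle and no lens.
- mug: Bystander: yellow mug, 84 mm wide, 80 mm high, at the left of the bench.
- tumbler: Bystander: empty drinking glass, 74 mm wide, 90 mm high, at the right of the bench.
- driver: Bystander: screwdriver lying at the left of the bench.
Not all that is in view belongs to the job. What is shaped like the stage but brown is not meant.

How it is judged:
By the outcome, as a careful person would: the job done as asked, in the order asked, and still so for the second after the job is handed in, while the arm keeps its last pose, push and grip.
It also fails if it takes over 64 s, if anything falls off the work surface, if the arm or the gripper's body presses on something with over 40 N, if the wrist force passes 120 N, or if a joint passes its speed limit or range.

## Working session

There is one attempt and no reset: what is moved stays moved. The work goes in short steps, Python scripts to look and compute and a tool call to move; the robot and the scene stay as the last step left them, time stands still between calls to the robot, and variables do not carry over. Pictures are saved under pics/ and viewed, about 8 in all and at most 12, crops included, and the job is handed in when it is done.

Besides the shell and the picture viewer there is one more tool, called after ">>>" by a JSON object that holds its "op" and its "data", one argument or row to a line. drive_tool: Moves the arm, as the interface text tells. Its arguments: {"type":"object","properties":{"slide":{"type":"array","items":{"type":"array","items":{"type":"number"}}},"turn":{"type":"array","items":{"type":"array","items":{"type":"number"}}},"grip":{"type":"array","items":{"type":"number"}}},"required":["slide","turn","grip"]}

```bash
mkdir -p pics; cat > h.py <<'E'
import numpy as np, cv2
from rig import robot
def cam(n):
    c=robot.camera_info(n); f=240/np.tan(np.radians(c["vertical_fov"])/2); return c,f,np.array(c["world_from_camera"])
def ray(n,u,v):
    c,f,T=cam(n); d=T[:3,:3]@np.array([(u-c["cx"])/f,(v-c["cy"])/f,1]); return T[:3,3],d
def onz(n,u,v,z):
    o,d=ray(n,u,v); return o+d*(z-o[2])/d[2]
def proj(n,p):
    c,f,T=cam(n); q=T[:3,:3].T@(np.array(p)-T[:3,3]); return np.array([c["cx"]+f*q[0]/q[2],c["cy"]+f*q[1]/q[2]])
def tri(a,b):
    (o1,d1),(o2,d2)=ray("side",*a),ray("top",*b)
    s=np.linalg.lstsq(np.c_[d1,-d2],o2-o1,rcond=None)[0]
    p,q=o1+s[0]*d1,o2+s[1]*d2; return (p+q)/2,np.linalg.norm(p-q)
def shot(n,name):
    im=robot.grab_frame(n); cv2.imwrite(f"pics/{name}.png",im[:,:,::-1]); return im
E
python3 - <<'E'
from h import *
for n in("side","top"):
    shot(n,n+"0"); c,f,T=cam(n); print(n,c["cx"],c["cy"],f,T.round(3).tolist())
s=robot.read_state(); print(s)
E
```

```text
side 319.74861202802947 234.97529654931364 546.4237481671474 [[-0.53, 0.508, -0.679, 1.227], [0.848, 0.335, -0.411, 0.468], [0.018, -0.794, -0.608, 0.783], [0.0, 0.0, 0.0, 1.0]]
top 324.62957596493544 241.54028560144866 531.5726743595051 [[-0.008, -0.997, 0.072, 0.367], [-1.0, 0.008, 0.008, -0.0], [-0.009, -0.072, -0.997, 1.238], [0.0, 0.0, 0.0, 1.0]]
{'clock': 0.1, 'joint_pos': array([-1.18101357e+00,  2.13300742e-01, -3.49456103e-02,  1.32349438e+00,
        1.24618704e-05,  1.57079560e+00]), 'joint_vel': array([ 1.96810547e-03, -1.77700464e-03,  1.26283547e-05,  1.39973983e-03,
        1.09344786e-04,  1.51896738e-04]), 'tau': array([-3.04560774e-03, -6.87247467e+01,  4.87808561e+01,  1.23085288e-02,
       -4.81124653e-05,  2.76153014e-05]), 'eef_pos': array([ 0.18988987, -0.46223262,  0.23088888]), 'tool_rot': array([-3.14064825e+00, -1.24625495e-05,  3.89783469e-01]), 'wrist_force': array([ 0.22815652, -0.34302415, -0.13091529]), 'wrist_torque': array([-0.0326211 ,  0.01513585,  0.01327355]), 'gripper_width': 0.08568599775791266}
```

View pics/top0.png

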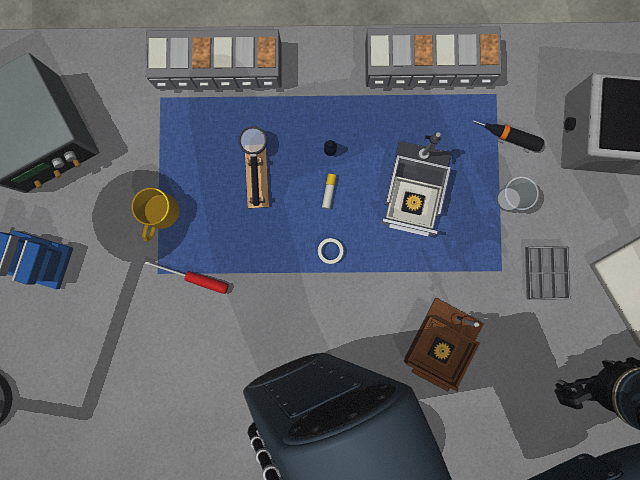

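View pics/side0.png

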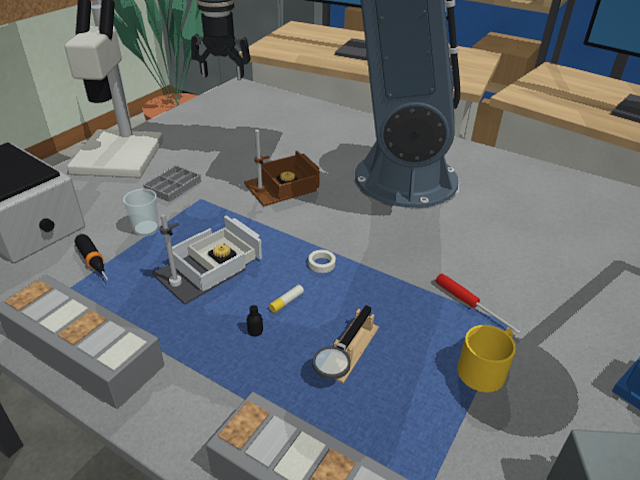

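Top picture: the aluminium stage is at (415,195) with its gear at (414,202) and post at about (430,145). The brown look-alike at (443,347) is not wanted. The loupe lens is at (253,140), handle at (254,180); the tape roll at (330,250) could be mistaken for it. Next, one close crop of the stage and loupe.

```bash
python3 - <<'E'
import cv2, numpy as np
t=cv2.imread("pics/top0.png");s=cv2.imread("pics/side0.png")
r=lambda i,x,y,w,h,k:cv2.resize(i[y:y+h,x:x+w],None,fx=k,fy=k,interpolation=cv2.INTER_CUBIC)
a=r(t,375,125,80,120,5);b=r(t,225,120,60,100,5);c=np.zeros((600,700,3),np.uint8)
c[:,:400]=a;c[:500,400:]=b;cv2.imwrite("pics/c1.png",c)
cv2.imwrite("pics/c2.png",np.hstack([r(s,150,205,120,100,4),r(s,300,295,80,100,4)]))
E
```

```text
(no output)
```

View pics/c1.png

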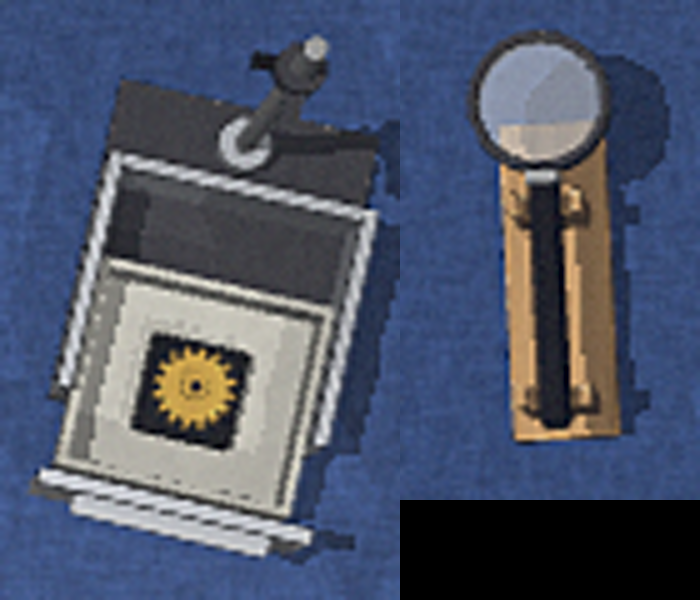

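View pics/c2.png

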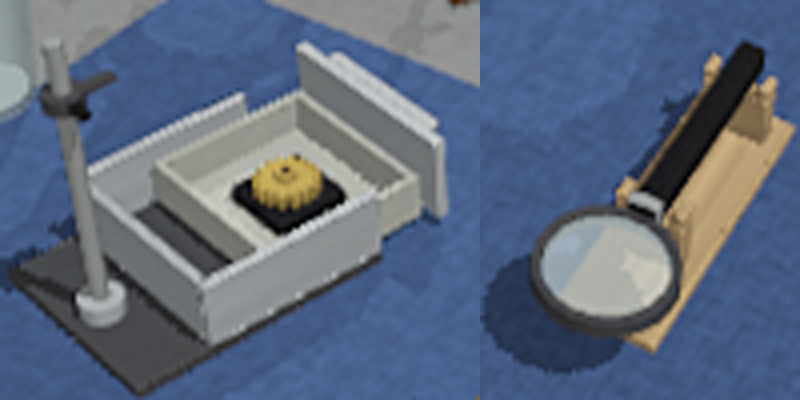

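The crops confirm the choice: aluminium stage, gear at top (414.2,202.2). In the side crop the tongue runs from the collar (65,97) to its end at about (115,76), which is side (178.8,224). The loupe's round ring and handle are clear.

```bash
cat > m.py <<'E'
from h import *
t=cv2.imread("pics/top0.png");s=cv2.imread("pics/side0.png")
def cen(im,x,y,w,h):
    q=cv2.cvtColor(im[y:y+h,x:x+w],cv2.COLOR_BGR2HSV);m=cv2.inRange(q,(15,110,90),(35,255,255))
    v,u=np.nonzero(m);return (u.max()+u.min())/2+x,(v.max()+v.min())/2+y
k=lambda u,v:(375+(u-2)/5,125+(v-2)/5)
g=onz("top",*cen(t,395,185,40,40),.033);print("gear",g,"side pix",cen(s,200,235,40,30),proj("side",g))
P=lambda u,v,z:onz("top",*k(u,v),z)[:2]
A,B=P(115,153,.048),P(377,213,.048);C,D=P(64,388,.048),P(322,445,.048)
e=A-B;print("rear",A,B,np.linalg.norm(e),"yaw",np.degrees(np.arctan2(-e[0],e[1])))
e=A-C;print("side walls yaw",np.degrees(np.arctan2(*e[::-1])),np.linalg.norm(e)); e=B-D;print(np.degrees(np.arctan2(*e[::-1])),np.linalg.norm(e))
E1,F1=P(40,476,.06),P(310,538,.06);e=E1-F1;print("panel",E1,F1,np.linalg.norm(e),np.degrees(np.arctan2(-e[0],e[1])))
L,R=P(72,508,.056),P(265,556,.056);e=L-R;print("lip",L,R,np.linalg.norm(e),np.degrees(np.arctan2(-e[0],e[1])))
pt=P(316,46,.18);pb=P(243,143,.012);print("post top/base",pt,pb)
ks=lambda u,v:(150+(u-1.5)/4,205+(v-1.5)/4)
print("post top tri",tri(ks(53,42),k(316,46)), "collar",tri(ks(66,97),k(300,70)))
# loupe
q=t[120:220,225:285]
kl=lambda u,v:(225+(u-402)/5,120+(v-2)/5)
for p in((540,99),):
    l=onz("top",*kl(*p),.044);print("lens",l,proj("side",l))
a,b=onz("top",*kl(543,190),.05),onz("top",*kl(557,420),.05);d=a-b;print("handle",a,b,np.degrees(np.arctan2(d[1],d[0])),np.linalg.norm(d))
c=[onz("top",*kl(*p),.006)[:2] for p in((514,440),(621,434))];print("base rear",c,(c[0]+c[1])/2)
E
python3 m.py
```

```text
gear [ 0.54227177 -0.19387019  0.033     ] side pix (np.float64(221.5), np.float64(250.5)) [222.24946244 247.05727634]
rear [ 0.64737718 -0.15756809] [ 0.61867978 -0.27547046] 0.12134459148641485 yaw -13.679766454748302
side walls yaw -13.048432741851704 0.11005916567399619
-14.512934825467093 0.10887102095403746
panel [ 0.49902305 -0.12007273] [ 0.47029929 -0.23940777] 0.12274325398566797 -13.533567913146587
lip [ 0.48499102 -0.13452127] [ 0.46277568 -0.22003156] 0.08834891359684437 -14.563335853481973
post top/base [ 0.65928851 -0.22203864] [ 0.66002699 -0.22213548]
post top tri (array([ 0.66037275, -0.22296532,  0.17689452]), np.float64(0.0006748630689500735)) collar (array([ 0.65927465, -0.2228304 ,  0.14372396]), np.float64(0.0002374424684646966))
lens [0.68820959 0.1723153  0.044     ] [331.72410271 359.97430074]
handle [0.64459553 0.16999854 0.05      ] [0.53935658 0.1634728  0.05      ] 3.5482982880176026 0.10544108487125219
base rear [array([0.53651766, 0.18965122]), array([0.53889486, 0.13959226])] [0.53770626 0.16462174]
```

>>> {"op": "drive_tool", "data": {
  "slide": [
    [0, 0, 0],
    [0, 0, 0],
    [0, 0, 0],
    [0, 0, 0],
    [0, 0, 0],
    [0, 0, 0],
    [14, -28, 0],
    [14, -28, 0],
    [14, -28, 0],
    [14, -28, 0]
  ],
  "turn": [
    [0, 0, 6],
    [0, 0, 6],
    [0, 0, 6],
    [0, 0, 6],
    [0, 0, 6],
    [0, 0, 6],
    [0, 0, 0],
    [0, 0, 0],
    [0, 0, 0],
    [0, 0, 0]
  ],
  "grip": [0, 0, 0, 0, 0, 0, 0, 0, 0, 0]
}}

```text
clock: 0.93
eef_pos: [0.2713, -0.3657, 0.231]
tool_rot: [-3.141, 0.0, -0.239]
wrist_force: [0.2, -0.6, 0.3]
gripper_width: 0.0003
```

>>> {"op": "drive_tool", "data": {
  "slide": [
    [14, -28, 0],
    [14, -28, 0],
    [14, -28, 0],
    [14, -28, 0],
    [14, -28, 0],
    [14, -28, 0],
    [14, -28, 0],
    [14, -28, 0],
    [0, 0, 0],
    [0, 0, 0]
  ],
  "turn": [
    [0, 0, 0],
    [0, 0, 0],
    [0, 0, 0],
    [0, 0, 0],
    [0, 0, 0],
    [0, 0, 0],
    [0, 0, 0],
    [0, 0, 0],
    [0, 0, 0],
    [0, 0, 0]
  ],
  "grip": [0, 0, 0, 0, 0, 0, 0, 0, 0, 0]
}}

```text
clock: 1.77
eef_pos: [0.4331, -0.1745, 0.2309]
tool_rot: [-3.141, 0.001, -0.236]
wrist_force: [-0.3, -0.3, -0.4]
gripper_width: -0.0
```

>>> {"op": "drive_tool", "data": {
  "slide": [
    [0, -7, 31],
    [0, 0, 31],
    [0, 0, 31],
    [0, 0, 31],
    [0, 0, 31],
    [0, 0, 31],
    [0, 0, 0],
    [0, 0, 0]
  ],
  "turn": [
    [0, 0, 0],
    [0, 0, 0],
    [0, 0, 0],
    [0, 0, 0],
    [0, 0, 0],
    [0, 0, 0],
    [0, 0, 0],
    [0, 0, 0]
  ],
  "grip": [0, 0, 0, 0, 0, 0, 0, 0]
}}

```text
clock: 2.43
eef_pos: [0.4328, -0.1691, 0.045]
tool_rot: [-3.141, 0.003, -0.24]
wrist_force: [-0.1, -0.1, 1.3]
gripper_width: 0.0002
```

>>> {"op": "drive_tool", "data": {
  "slide": [
    [8, 0, 0],
    [8, 0, 0],
    [6, 0, 0],
    [5, 0, 0],
    [5, 0, 0],
    [5, 0, 0],
    [5, 0, 0]
  ],
  "turn": [
    [0, 0, 0],
    [0, 0, 0],
    [0, 0, 0],
    [0, 0, 0],
    [0, 0, 0],
    [0, 0, 0],
    [0, 0, 0]
  ],
  "grip": [0, 0, 0, 0, 0, 0, 0]
}}

```text
clock: 3.02
eef_pos: [0.4754, -0.1788, 0.0454]
tool_rot: [3.142, 0.0, -0.238]
wrist_force: [-2.2, 0.8, 0.8]
gripper_width: -0.0
```

>>> {"op": "drive_tool", "data": {
  "slide": [
    [5, 0, 0],
    [5, 0, 0],
    [4, 0, 0],
    [3, 0, 0],
    [2, 0, 0]
  ],
  "turn": [
    [0, 0, 0],
    [0, 0, 0],
    [0, 0, 0],
    [0, 0, 0],
    [0, 0, 0]
  ],
  "grip": [0, 0, 0, 0, 0]
}}

```text
clock: 3.43
eef_pos: [0.4939, -0.1834, 0.0452]
tool_rot: [-3.142, 0.0, -0.238]
wrist_force: [-2.8, 1.0, 1.3]
gripper_width: 0.0003
```

>>> {"op": "drive_tool", "data": {
  "slide": [
    [1, 0, 0],
    [1, 0, 0],
    [1, 0, 0]
  ],
  "turn": [
    [0, 0, 0],
    [0, 0, 0],
    [0, 0, 0]
  ],
  "grip": [0, 0, 0]
}}

```text
clock: 3.68
eef_pos: [0.4964, -0.184, 0.0453]
tool_rot: [-3.142, 0.0, -0.239]
wrist_force: [-2.0, 1.0, 0.2]
gripper_width: 0.0
```

>>> {"op": "drive_tool", "data": {
  "slide": [
    [1, 0, 0],
    [1, 0, 0]
  ],
  "turn": [
    [0, 0, 0],
    [0, 0, 0]
  ],
  "grip": [0, 0]
}}

```text
clock: 3.85
eef_pos: [0.4983, -0.1844, 0.0453]
tool_rot: [-3.142, 0.0, -0.239]
wrist_force: [-2.8, 1.3, 0.8]
gripper_width: -0.0002
```

>>> {"op": "drive_tool", "data": {
  "slide": [
    [1, 0, 0],
    [1, 0, 0]
  ],
  "turn": [
    [0, 0, 0],
    [0, 0, 0]
  ],
  "grip": [0, 0]
}}

```text
clock: 4.02
eef_pos: [0.5004, -0.1849, 0.0453]
tool_rot: [-3.142, 0.0, -0.239]
wrist_force: [-3.0, 1.4, -0.3]
gripper_width: 0.0001
```

>>> {"op": "drive_tool", "data": {
  "slide": [
    [1, 0, 0],
    [1, 0, 0]
  ],
  "turn": [
    [0, 0, 0],
    [0, 0, 0]
  ],
  "grip": [0, 0]
}}

```text
clock: 4.18
eef_pos: [0.5005, -0.185, 0.045]
tool_rot: [-3.142, 0.003, -0.239]
wrist_force: [-20.4, 5.1, 14.7]
gripper_width: 0.0007
```

>>> {"op": "drive_tool", "data": {
  "slide": [
    [1, 0, 0],
    [1, 0, 0]
  ],
  "turn": [
    [0, 0, 0],
    [0, 0, 0]
  ],
  "grip": [0, 0]
}}

```text
clock: 4.35
eef_pos: [0.5007, -0.185, 0.0449]
tool_rot: [3.142, 0.007, -0.239]
wrist_force: [-32.5, 7.7, 26.0]
gripper_width: -0.0
```

Force jumped to 42 N total with the position halted, so the drawer is home. I'll back off and rise, then look.

>>> {"op": "drive_tool", "data": {
  "slide": [
    [-10, 0, 0],
    [-25, 0, 0],
    [-10, 0, -35],
    [0, 0, -40],
    [0, 0, -40],
    [0, 0, -40],
    [0, 0, 0],
    [0, 0, 0],
    [0, 0, 0],
    [0, 0, 0]
  ],
  "turn": [
    [0, 0, 0],
    [0, 0, 0],
    [0, 0, 0],
    [0, 0, 0],
    [0, 0, 0],
    [0, 0, 0],
    [0, 0, -5.6],
    [0, 0, -5.6],
    [0, 0, -5.6],
    [0, 0, 0]
  ],
  "grip": [0, 0, 0, 0, 0, 0, 70, 70, 70, 70]
}}

```text
clock: 5.18
eef_pos: [0.461, -0.1754, 0.2007]
tool_rot: [3.141, -0.001, 0.059]
wrist_force: [-0.2, -0.6, -0.8]
gripper_width: 0.0478
```

>>> {"op": "drive_tool", "data": {
  "slide": [
    [15.7, -33.4, 0],
    [15.7, -33.4, 0],
    [15.7, -33.4, 0],
    [15.7, -33.4, 0],
    [15.7, -33.4, 0],
    [15.7, -33.4, 0],
    [15.7, -33.4, 0],
    [15.7, -33.4, 0],
    [15.7, -33.4, 0],
    [15.7, -33.4, 0]
  ],
  "turn": [
    [0, 0, 0],
    [0, 0, 0],
    [0, 0, 0],
    [0, 0, 0],
    [0, 0, 0],
    [0, 0, 0],
    [0, 0, 0],
    [0, 0, 0],
    [0, 0, 0],
    [0, 0, 0]
  ],
  "grip": [70, 70, 70, 70, 70, 70, 70, 70, 70, 70]
}}

```text
clock: 6.02
eef_pos: [0.6014, 0.11, 0.2028]
tool_rot: [-3.091, 0.0, 0.155]
wrist_force: [-0.2, -0.7, 0.0]
gripper_width: 0.0596
```

>>> {"op": "drive_tool", "data": {
  "slide": [
    [0, 0, 30],
    [0, 0, 30],
    [0, 0, 30],
    [0, 0, 0],
    [0, 0, 0]
  ],
  "turn": [
    [0, 0, 0],
    [0, 0, 0],
    [0, 0, 0],
    [0, 0, 0],
    [0, 0, 0]
  ],
  "grip": [70, 70, 70, 70, 70]
}}

```text
clock: 6.43
eef_pos: [0.5994, 0.1113, 0.1125]
tool_rot: [-3.089, 0.003, 0.157]
wrist_force: [0.4, 0.1, 0.1]
gripper_width: 0.06
```

```bash
python3 - <<'E'
from h import *
s=robot.read_state();print(s["eef_pos"],s["tool_rot"],s["joint_pos"].round(2))
t=shot("top","top1")[:,:,::-1];d=shot("side","side1")[:,:,::-1]
r=lambda i,x,y,w,h,k:cv2.resize(i[y:y+h,x:x+w],None,fx=k,fy=k,interpolation=cv2.INTER_CUBIC)
cv2.imwrite("pics/c3.png",np.vstack([np.hstack([r(t,375,125,80,100,3),r(t,215,110,100,100,3),np.zeros((300,260,3),np.uint8)]),np.hstack([r(d,150,205,110,75,4),r(d,290,270,90,75,4)])]))
E
```

```text
[0.59942415 0.11128683 0.11251392] [-3.08948495  0.00313212  0.15658991] [0.16 0.49 0.05 1.14 0.05 3.14]
```

View pics/c3.png

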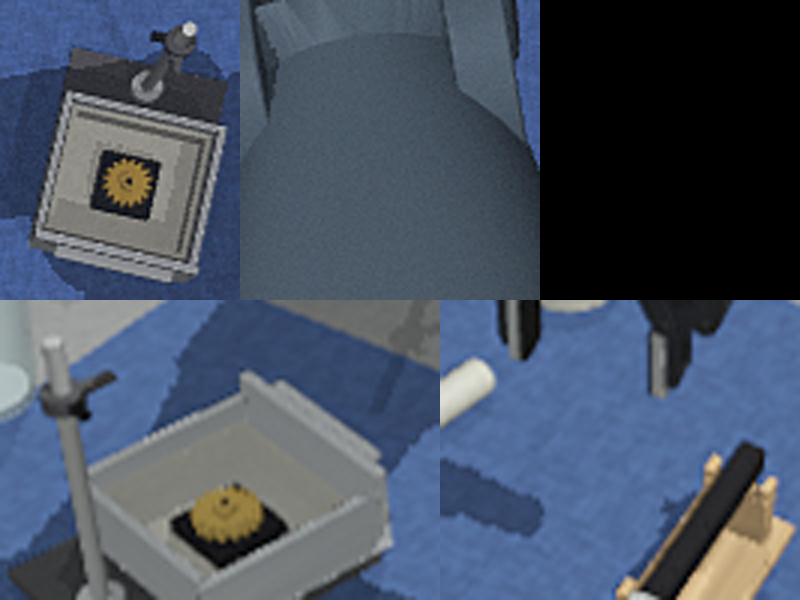

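The drawer is shut flush in both views. The last joint ran to its limit at 3.14 because the turn came from the wrong side, so I'll use the half-turn grasp and rotate -174° about tool z here, clear of everything.

>>> {"op": "drive_tool", "data": {
  "slide": [
    [0, 0, 0],
    [0, 0, 0],
    [0, 0, 0],
    [0, 0, 0],
    [0, 0, 0],
    [0, 0, 0],
    [0, 0, 0],
    [0, 0, 0],
    [0, 0, 0],
    [0, 0, 0]
  ],
  "turn": [
    [0, 0, -7],
    [0, 0, -7],
    [0, 0, -7],
    [0, 0, -7],
    [0, 0, -7],
    [0, 0, -7],
    [0, 0, -7],
    [0, 0, -7],
    [0, 0, -7],
    [0, 0, -7]
  ],
  "grip": [70, 70, 70, 70, 70, 70, 70, 70, 70, 70]
}}

```text
clock: 7.37
eef_pos: [0.6016, 0.1115, 0.1156]
tool_rot: [-3.127, -0.05, 1.382]
wrist_force: [-0.0, 0.3, 0.5]
gripper_width: 0.06
```

>>> {"op": "drive_tool", "data": {
  "slide": [
    [0, 0, 0],
    [0, 0, 0],
    [0, 0, 0],
    [0, 0, 0],
    [0, 0, 0],
    [0, 0, 0],
    [0, 0, 0],
    [0, 0, 0],
    [0, 0, 0],
    [0, 0, 0]
  ],
  "turn": [
    [0, 0, -7],
    [0, 0, -7],
    [0, 0, -7],
    [0, 0, -7],
    [0, 0, -7],
    [0, 0, -7],
    [0, 0, -7],
    [0, 0, -7],
    [0, 0, -7],
    [0, 0, -7]
  ],
  "grip": [70, 70, 70, 70, 70, 70, 70, 70, 70, 70]
}}

```text
clock: 8.2
eef_pos: [0.6016, 0.1115, 0.1156]
tool_rot: [3.1, -0.031, 2.605]
wrist_force: [0.6, -0.0, 0.1]
gripper_width: 0.0597
```

>>> {"op": "drive_tool", "data": {
  "slide": [
    [0, 0, 0],
    [0, 0, 0],
    [0, 0, 0],
    [0, 0, 0],
    [0, 0, 0],
    [0, 0, 0]
  ],
  "turn": [
    [0, 0, -7],
    [0, 0, -7],
    [0, 0, -7],
    [0, 0, -7],
    [0, 0, -6],
    [0, 0, 0]
  ],
  "grip": [70, 70, 70, 70, 70, 70]
}}

```text
clock: 8.7
eef_pos: [0.6015, 0.1115, 0.1154]
tool_rot: [3.089, -0.003, -3.086]
wrist_force: [-1.3, -0.6, -0.2]
gripper_width: 0.06
```

```bash
cat > go.py <<'E'
# remaining shift in tool axes (mm) and rotation vector (deg) to TCP goal x,y,z,yaw(deg) tool down
import sys
from h import *
from scipy.spatial.transform import Rotation as R
x,y,z,w=map(float,sys.argv[1:5]);s=robot.read_state()
r=R.from_euler("xyz",s["tool_rot"]);g=R.from_euler("xyz",[np.pi,0,np.radians(w)])
print(s["eef_pos"].round(4),s["tool_rot"].round(4),s["joint_pos"].round(2))
d=np.array([x,y,z])-s["eef_pos"]
print("turn",np.degrees((r.inv()*g).as_rotvec()).round(2),"slide(now axes)",(r.inv().apply(d)*1e3).round(1),"slide(after turn)",(g.inv().apply(d)*1e3).round(1))
E
python3 go.py .598 .1675 .023 183.1
```

```text
[0.6015 0.1115 0.1154] [ 3.0894e+00 -2.5000e-03 -3.0859e+00] [0.16 0.48 0.05 1.14 0.05 0.1 ]
turn [ 2.99 -0.15  0.09] slide(now axes) [ 0.1 51.2 95.2] slide(after turn) [ 0.5 56.1 92.4]
```

>>> {"op": "drive_tool", "data": {
  "slide": [
    [0, 0, 0],
    [0.5, 28, 0],
    [0, 28, 0],
    [0, 0, 20],
    [0, 0, 20],
    [0, 0, 0],
    [0, 0, 0]
  ],
  "turn": [
    [3, -0.1, 0],
    [0, 0, 0],
    [0, 0, 0],
    [0, 0, 0],
    [0, 0, 0],
    [0, 0, 0],
    [0, 0, 0]
  ],
  "grip": [70, 70, 70, 70, 70, 70, 70]
}}

```text
clock: 9.28
eef_pos: [0.5966, 0.1672, 0.0738]
tool_rot: [-3.141, -0.005, -3.092]
wrist_force: [0.2, 0.4, -0.1]
gripper_width: 0.0599
```

```bash
python3 go.py .598 .1675 .023 183.1; python3 - <<'E'
from h import *
d=shot("side","side2")[:,:,::-1]
cv2.imwrite("pics/c4.png",cv2.resize(d[260:400,280:410],None,fx=4,fy=4,interpolation=cv2.INTER_CUBIC))
for p in ([.598,.1675,.05],[.598,.1675,.023],robot.read_state()["eef_pos"]): print((proj("side",p)-[280,260])*4)
E
```

```text
[0.5966 0.1672 0.0738] [-3.141  -0.0045 -3.0924] [0.27 0.53 0.02 1.07 0.   0.22]
turn [-0.03 -0.26 -0.28] slide(now axes) [-1.7  0.3 50.8] slide(after turn) [-1.4  0.2 50.8]
[300.16060599 255.4859728 ]
[296.7979147 295.9854021]
[303.57695897 216.13612139]
```

View pics/c4.png

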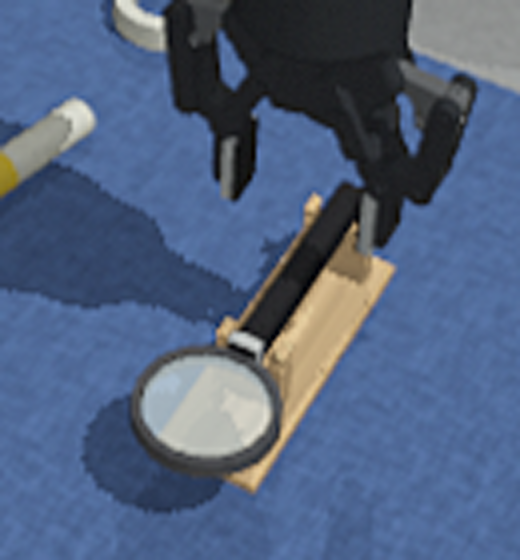

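The fingers straddle the handle between the saddles, and the projected grip point (300,255) lies on the handle. I'll go down and grip.

>>> {"op": "drive_tool", "data": {
  "slide": [
    [-1.5, 0, 20],
    [0, 0, 20],
    [0, 0, 11],
    [0, 0, 0],
    [0, 0, 0],
    [0, 0, 0],
    [0, 0, 0],
    [0, 0, 0],
    [0, 0, 0],
    [0, 0, 0]
  ],
  "turn": [
    [0, -0.2, -0.3],
    [0, 0, 0],
    [0, 0, 0],
    [0, 0, 0],
    [0, 0, 0],
    [0, 0, 0],
    [0, 0, 0],
    [0, 0, 0],
    [0, 0, 0],
    [0, 0, 0]
  ],
  "grip": [70, 70, 70, 70, 0, 0, 0, 0, 0, 0]
}}

```text
clock: 10.17
eef_pos: [0.5987, 0.1675, 0.0233]
tool_rot: [-3.141, 0.001, -3.084]
wrist_force: [-0.2, -0.7, 7.6]
gripper_width: 0.0129
```

>>> {"op": "drive_tool", "data": {
  "slide": [
    [0, 0, 0],
    [0, 0, 0],
    [0, 0, 0],
    [0, 0, 0]
  ],
  "turn": [
    [0, 0, 0],
    [0, 0, 0],
    [0, 0, 0],
    [0, 0, 0]
  ],
  "grip": [0, 0, 0, 0]
}}

```text
clock: 10.5
eef_pos: [0.5987, 0.1675, 0.0233]
tool_rot: [-3.141, 0.001, -3.084]
wrist_force: [-0.8, -0.6, 7.0]
gripper_width: 0.013
```

>>> {"op": "drive_tool", "data": {
  "slide": [
    [0, 0, -5],
    [0, 0, -10],
    [0, 0, -20],
    [0, 0, -25],
    [0, 0, -25],
    [0, 0, -25],
    [0, 0, -25],
    [0, 0, -25],
    [0, 0, -15],
    [0, 0, 0]
  ],
  "turn": [
    [0, 0, 0],
    [0, 0, 0],
    [0, 0, 0],
    [0, 0, 0],
    [0, 0, 0],
    [0, 0, 0],
    [0, 0, 0],
    [0, 0, 0],
    [0, 0, 0],
    [0, 0, 0]
  ],
  "grip": [0, 0, 0, 0, 0, 0, 0, 0, 0, 0]
}}

```text
clock: 11.33
eef_pos: [0.5995, 0.1678, 0.2017]
tool_rot: [3.141, 0.005, -3.083]
wrist_force: [0.7, 0.3, -1.3]
gripper_width: 0.0132
```

```bash
python3 go.py .4936 -.182 .2 166.3; python3 - <<'E'
from h import *
print(robot.read_state()["wrist_force"],robot.read_state()["wrist_torque"])
E
```

```text
[0.5995 0.1678 0.2017] [ 3.1409  0.0049 -3.0834] [ 0.27  0.47  0.26  1.35 -0.    0.21]
turn [ 0.08  0.27 17.03] slide(now axes) [ 126.  -343.1    0.9] slide(after turn) [  20.  -364.9    1.7]
[ 0.71673576  0.33445101 -1.29161074] [ 0.00443486 -0.0338608   0.00944914]
```

>>> {"op": "drive_tool", "data": {
  "slide": [
    [4, -12, 0],
    [8, -22, 0],
    [8, -22, 0],
    [8, -22, 0],
    [8, -22, 0],
    [8, -22, 0],
    [8, -22, 0],
    [8, -22, 0],
    [8, -22, 0],
    [8, -22, 0]
  ],
  "turn": [
    [0, 0, 0],
    [0, 0, 0],
    [0, 0, 0],
    [0, 0, 0],
    [0, 0, 0],
    [0, 0, 0],
    [0, 0, 0],
    [0, 0, 0],
    [0, 0, 0],
    [0, 0, 0]
  ],
  "grip": [0, 0, 0, 0, 0, 0, 0, 0, 0, 0]
}}

```text
clock: 12.17
eef_pos: [0.5331, -0.048, 0.1965]
tool_rot: [-3.141, -0.002, -3.084]
wrist_force: [0.1, -0.4, -1.2]
gripper_width: 0.0126
```

>>> {"op": "drive_tool", "data": {
  "slide": [
    [8, -22, 0],
    [8, -22, 0],
    [8, -22, 0],
    [8, -22, 0],
    [8, -22, 0],
    [6, -15, 0],
    [4, -8, 0],
    [0, 0, 0],
    [0, 0, 0]
  ],
  "turn": [
    [0, 0, 0],
    [0, 0, 0],
    [0, 0, 0],
    [0, 0, 2.8],
    [0, 0, 2.8],
    [0, 0, 5.6],
    [0, 0, 5.6],
    [0, 0, 0],
    [0, 0, 0]
  ],
  "grip": [0, 0, 0, 0, 0, 0, 0, 0, 0]
}}

```text
clock: 12.92
eef_pos: [0.4874, -0.1808, 0.1968]
tool_rot: [-3.141, -0.002, 2.908]
wrist_force: [0.7, 0.6, -0.5]
gripper_width: 0.0126
```

```bash
python3 go.py .4936 -.182 .17 166.3; python3 - <<'E'
from h import *
t=shot("top","top3")[:,:,::-1];d=shot("side","side3")[:,:,::-1]
r=lambda i,x,y,w,h,k:cv2.resize(i[y:y+h,x:x+w],None,fx=k,fy=k,interpolation=cv2.INTER_CUBIC)
cv2.imwrite("pics/c5.png",np.hstack([r(t,375,100,90,150,4),r(d,150,150,110,150,4)]))
E
```

```text
[ 0.4874 -0.1808  0.1968] [-3.1411e+00 -1.6000e-03  2.9080e+00] [-0.35  0.26 -0.06  1.25 -0.   -0.12]
turn [-0.03 -0.09  0.32] slide(now axes) [-6.4  0.3 26.8] slide(after turn) [-6.3  0.3 26.8]
```

View pics/c5.png

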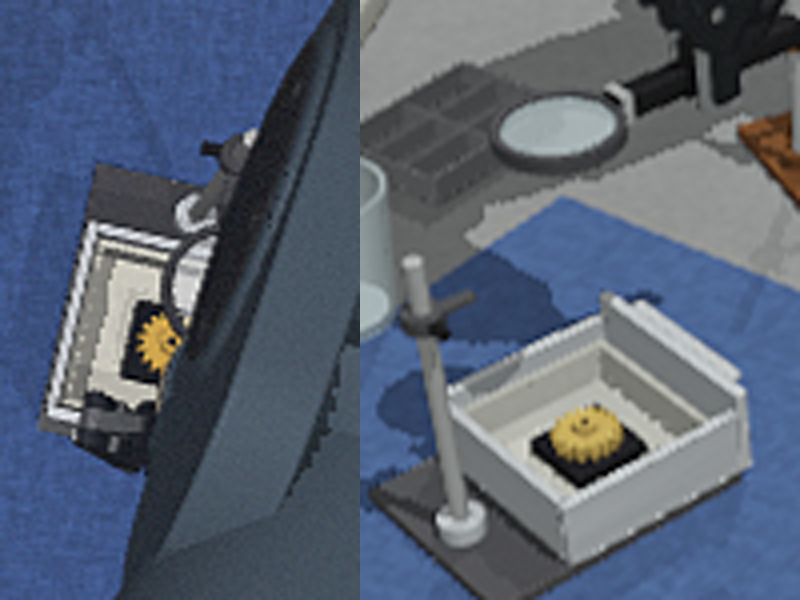

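The loupe is held above and behind the gear at side (200,183), looks level, and the tongue ends near side (178,224). Next, a fine measurement of pointer, gear and lens.

```bash
python3 - <<'E'
from h import *
t=cv2.imread("pics/top1.png");d=cv2.imread("pics/side3.png")
m=cv2.inRange(cv2.cvtColor(t[160:215,390:445],cv2.COLOR_BGR2HSV),(15,110,60),(35,255,255));v,u=np.nonzero(m)
g=onz("top",(u.max()+u.min())/2+390,(v.max()+v.min())/2+160,.032);print("gear home",g,"centroid",onz("top",u.mean()+390,v.mean()+160,.032))
o=np.array([.581,-.2033]);ax=np.array([.9716,-.2368])
def zat(uv,p):  # height where side ray passes nearest vertical line at p
    oo,dd=ray("side",*uv);A=np.c_[dd,[0,0,-1]];s=np.linalg.lstsq(A,np.array([*p,0])-oo,rcond=None)[0];q=oo+s[0]*dd;return s[1],np.linalg.norm(q[:2]-p)
k=lambda u,v:(150+(u-361.5)/4,150+(v-1.5)/4)
print("post top",zat(k(412,260),o+.08*ax)," base",zat(k(460,517),o+.08*ax))
print("tongue",zat(k(473,296),o+.052*ax),"collar",zat(k(424,318),o+.08*ax))
for z in (.13,.14,.145,.15): print(z,proj("side",[*(o+.052*ax),z]),proj("side",[*(o+.08*ax),z]))
cv2.imwrite("pics/c6.png",cv2.resize(d[205:245,152:192],None,fx=14,fy=14,interpolation=cv2.INTER_NEAREST))
E
```

```text
gear home [ 0.58039526 -0.20277786  0.032     ] centroid [ 0.58071818 -0.20307474  0.032     ]
post top (np.float64(0.17794466253755065), np.float64(0.002318671858426194))  base (np.float64(0.01446429813104476), np.float64(0.0029145156814502342))
tongue (np.float64(0.1427647708104255), np.float64(0.0024003234087021995)) collar (np.float64(0.14347500458503146), np.float64(0.001908891495154024))
0.13 [180.0079343  228.62809459] [167.68049819 234.47571819]
0.14 [179.31237703 224.56197079] [166.90395405 230.38270767]
0.145 [178.96164389 222.51163731] [166.51233433 228.3185576 ]
0.15 [178.60891871 220.44965863] [166.11845712 226.24250872]
```

View pics/c6.png

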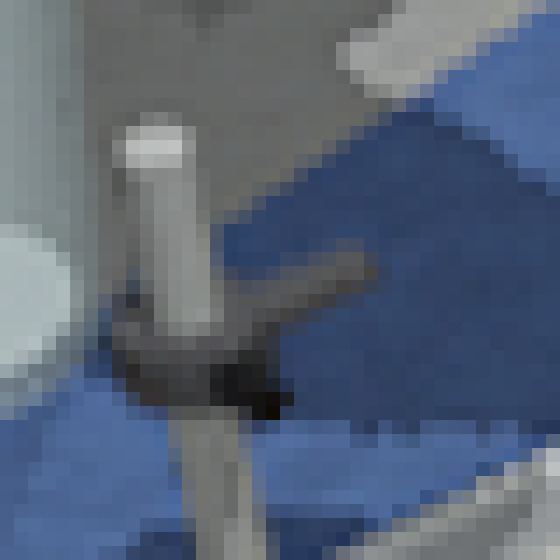

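```bash
cat > lens.py <<'E'
import sys
from h import *
# fit outer ring ellipse in side image: dark pixels around the given box
def fit(f,x,y,w,h,thr=75):
    d=cv2.imread(f)[y:y+h,x:x+w]; g=cv2.resize(d,None,fx=4,fy=4,interpolation=cv2.INTER_CUBIC)
    m=(g.max(2)<thr).astype(np.uint8); cs,_=cv2.findContours(m,cv2.RETR_CCOMP,cv2.CHAIN_APPROX_NONE)
    r=[]
    for c in cs:
        if len(c)>150:
            e=cv2.fitEllipse(c); r.append((((e[0][0]+.5)/4-.5+x).round(2) if 0 else round((e[0][0]-1.5)/4+x,2),round((e[0][1]-1.5)/4+y,2),[round(a/4,2) for a in e[1]],round(e[2],1),len(c)))
    return r
if __name__=="__main__":
    print(fit(sys.argv[1],*map(int,sys.argv[2:])))
E
python3 lens.py pics/side3.png 178 168 40 30
python3 - <<'E'
from h import *
c=np.array([.4874,-.1808,.1968])+[.0897*.9728,-.0897*.2315,.0187]
print("pred center",c,proj("side",c))
for R,dz in((.028,.005),(.033,.005),(.033,0.)):
    a=np.linspace(0,6.28,60);q=np.array([proj("side",c+[R*np.cos(x),R*np.sin(x),dz]) for x in a],np.float32)
    print(R,dz,cv2.fitEllipse(q.reshape(-1,1,2)))
print(proj("side",[.6587,-.2222,.18]))
E
```

```text
[(198.46, 182.03, [21.39, 42.68], 71.5, 456)]
pred center [ 0.57466016 -0.20156555  0.2155    ] [199.90839553 181.20712846]
0.028 0.005 ((199.5552520751953, 179.16665649414062), (15.003833770751953, 29.477678298950195), 84.31553649902344)
0.033 0.005 ((199.53302001953125, 179.2286834716797), (17.686033248901367, 34.74468994140625), 84.31399536132812)
0.033 0.0 ((199.82965087890625, 181.4285888671875), (17.74176025390625, 34.64442443847656), 84.2605972290039)
[163.73431008 213.53076017]
```

>>> {"op": "drive_tool", "data": {
  "slide": [
    [-6.3, 0.3, 0],
    [0, 0, 20],
    [0, 0, 20],
    [0, 0, 15],
    [0, 0, 10],
    [0, 0, 6],
    [0, 0, 0],
    [0, 0, 0],
    [0, 0, 0]
  ],
  "turn": [
    [0, -0.1, 0.3],
    [0, 0, 0],
    [0, 0, 0],
    [0, 0, 0],
    [0, 0, 0],
    [0, 0, 0],
    [0, 0, 0],
    [0, 0, 0],
    [0, 0, 0]
  ],
  "grip": [0, 0, 0, 0, 0, 0, 0, 0, 0]
}}

```text
clock: 13.77
eef_pos: [0.4951, -0.1819, 0.1272]
tool_rot: [-3.141, 0.002, 2.902]
wrist_force: [-0.7, 0.2, -1.5]
gripper_width: 0.013
```

```bash
python3 go.py .4936 -.1819 .126 166.3; python3 - <<'E'
from h import *
t=shot("top","top4")[:,:,::-1];d=shot("side","side4")[:,:,::-1]
r=lambda i,x,y,w,h,k:cv2.resize(i[y:y+h,x:x+w],None,fx=k,fy=k,interpolation=cv2.INTER_CUBIC)
cv2.imwrite("pics/c7.png",np.hstack([r(t,385,120,50,100,6),r(d,150,195,80,100,6)]))
s=robot.read_state()["eef_pos"]; c=s+[.0896*.9716,-.0896*.2368,.0187]
K=lambda p:((p-[150,195])*6+[302.5,2.5]).round(1)
print("pred lens in crop",c,K(proj("side",c)))
for dz in(.005,-.005):
  q=np.array([K(proj("side",c+[.033*np.cos(a),.033*np.sin(a),dz])) for a in np.linspace(0,6.28,90)]);print(dz,q.min(0),q.max(0))
g=[.5807,-.2031,.036];print("gear hub",K(proj("side",g)))
E
```

```text
[ 0.4951 -0.1819  0.1272] [-3.1407e+00  2.4000e-03  2.9017e+00] [-0.35  0.31 -0.18  1.08 -0.   -0.11]
turn [-0.05  0.14 -0.05] slide(now axes) [ 1.4 -0.3  1.2] slide(after turn) [ 1.4 -0.3  1.2]
pred lens in crop [ 0.58203577 -0.20316567  0.14582   ] [607.3 105.1]
0.005 [504.9  37.9] [705.3 150.6]
-0.005 [508.9  62. ] [708.2 175.3]
gear hub [645.  355.7]
```

View pics/c7.png

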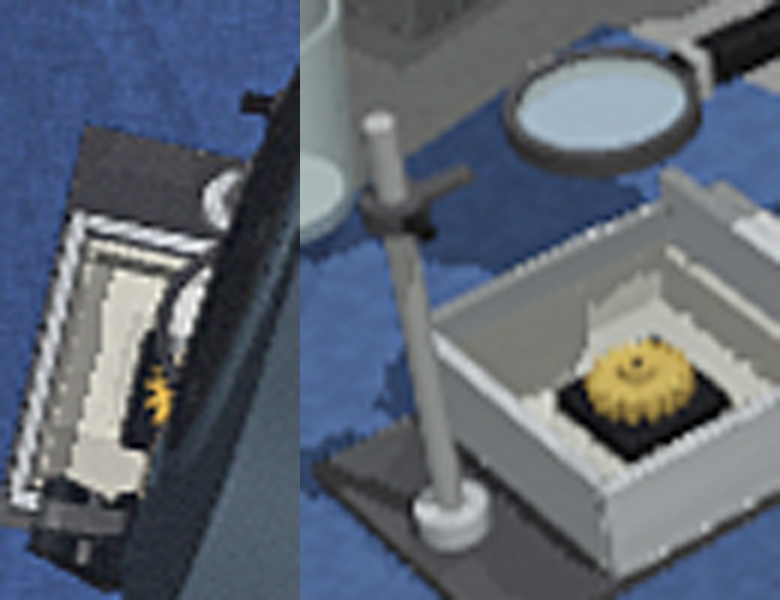

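The lens ring spans (503–704, 42–177) in the crop, against (505–708, 38–175) predicted, so it is level and placed as expected. A last trim of 1–2 mm follows.

>>> {"op": "drive_tool", "data": {
  "slide": [
    [1, -0.8, 1.5],
    [0, 0, 0],
    [0, 0, 0],
    [0, 0, 0],
    [0, 0, 0],
    [0, 0, 0]
  ],
  "turn": [
    [0, 0, 0],
    [0, 0, 0],
    [0, 0, 0],
    [0, 0, 0],
    [0, 0, 0],
    [0, 0, 0]
  ],
  "grip": [0, 0, 0, 0, 0, 0]
}}

```text
clock: 14.37
eef_pos: [0.4933, -0.1823, 0.1248]
tool_rot: [-3.141, 0.001, 2.901]
wrist_force: [0.1, -1.0, -0.4]
gripper_width: 0.013
```

```bash
python3 go.py .4936 -.1824 .1256 166.3; python3 - <<'E'
from h import *
d=shot("side","side5")[:,:,::-1]
cv2.imwrite("pics/c8.png",cv2.resize(d[195:295,150:250],None,fx=6,fy=6,interpolation=cv2.INTER_CUBIC))
s=robot.read_state()["eef_pos"]; c=s+[.0896*.9716,-.0896*.2368,.0187]
K=lambda p:((p-[150,195])*6+[2.5,2.5]).round(1);print(c)
for dz in(.005,-.005):
  q=np.array([K(proj("side",c+[.033*np.cos(a),.033*np.sin(a),dz])) for a in np.linspace(0,6.28,90)]);print(dz,q.min(0),q.max(0))
s=robot.read_state();print(abs(s["joint_vel"]).max(),s["gripper_width"])
E
```

```text
[ 0.4933 -0.1823  0.1248] [-3.1409e+00  1.2000e-03  2.9013e+00] [-0.35  0.31 -0.18  1.08 -0.   -0.11]
turn [-0.04  0.07 -0.07] slide(now axes) [-0.3  0.  -0.8] slide(after turn) [-0.3  0.  -0.8]
[ 0.58035036 -0.20354576  0.14348677]
0.005 [208.5  40.9] [408.4 153.5]
-0.005 [212.5  64.9] [411.2 178.1]
0.0013792176188487943 0.01291136281956488
```

View pics/c8.png

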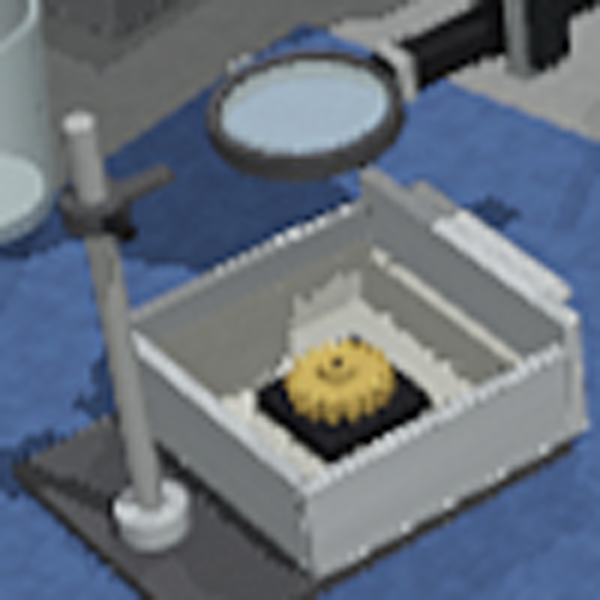

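>>> {"op": "drive_tool", "data": {
  "slide": [
    [-0.3, 0, -0.8],
    [0, 0, 0],
    [0, 0, 0],
    [0, 0, 0],
    [0, 0, 0],
    [0, 0, 0],
    [0, 0, 0],
    [0, 0, 0]
  ],
  "turn": [
    [0, 0, 0],
    [0, 0, 0],
    [0, 0, 0],
    [0, 0, 0],
    [0, 0, 0],
    [0, 0, 0],
    [0, 0, 0],
    [0, 0, 0]
  ],
  "grip": [0, 0, 0, 0, 0, 0, 0, 0]
}}

```text
clock: 15.08
eef_pos: [0.4936, -0.1824, 0.1256]
tool_rot: [-3.141, 0.001, 2.901]
wrist_force: [-0.4, -1.3, -0.5]
gripper_width: 0.013
```

```bash
python3 go.py .4936 -.1824 .1256 166.3; python3 -c "
from rig import robot; print(abs(robot.read_state()['joint_vel']).max(), robot.job_done())"
```

```text
[ 0.4936 -0.1824  0.1256] [-3.1409e+00  1.1000e-03  2.9013e+00] [-0.35  0.31 -0.18  1.08 -0.   -0.11]
turn [-0.04  0.06 -0.07] slide(now axes) [-0.  0. -0.] slide(after turn) [-0.  0. -0.]
the job is handed in; nothing more can be done
0.0025656427848199733 None
```

I pushed the drawer home, took the loupe by its handle and handed in with it held level over the gear, at 15.1 s on the clock.

- **Drawer:** I pushed its lip with the shut fingers until motion stopped dead. The last reading there was about 42 N at the wrist, finger contact included. Both camera views then showed the drawer flush.
- **Loupe:** I gripped it between the saddles and lifted it straight up. The opening stayed at 13 mm throughout, so there was no sign of slipping.
- **Final position:** The robot's readings put the lens at about (0.581, -0.204, 0.144). I measured the gear at (0.581, -0.203) and the pointer at about 0.144 m. Tilt is about 0.1° or less, and the arm was steady.

**What disagreed or went wrong:**
- The side camera reads 0.5 to 1 pixel (about 1 to 2.5 mm) low. After correcting for it, the pointer height came out between 0.1435 and 0.1448 m; I held the lens at 0.1443. Sideways the uncertainty is about 1 mm.
- The top view was partly hidden by the arm at the end, so I checked centring over the gear mainly from the side.
- On the way to the loupe the last joint reached its limit. I turned the tool half round in free air and used the mirrored grasp.

I saw no contact with the post, pointer or other things, but I did not check each bystander again at the end.

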